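# Fit the sanding drum on the sole finisher and hold it down

## Task

Fit the sanding drum (the tool head in the rack with the steel wing grip on top) onto the small green finishing machine: first swing the machine's cam lever fully round, so that it no longer covers the slotted drive collar, then take the drum out of the rack, turn it until its splines mesh with the collar's cross slots and push it down, against the spring, fully home. Finish while still holding the drum pressed home with the gripper, because the spring lifts it if you let go. Leave the other things on the bench where they are.

Things in the scene. Friction and masses are not known exactly. Their poses are not given: they have to be found in the camera images.
- drum: loose, some 0.2 kg sanding drum, upright in one of the rack's holes. Origin: centre of its lowest end, z up. 0-24 mm up: cross of splines (two blades along body x and y, each 30 mm tip to tip, 7 mm thick; lowest 4 mm only 26 x 4 mm, a lead-in); 24-30 mm: round shoulder 26 mm across; 30-64 mm: black and brown drum 45 mm across; 64-100 mm: wing grip. In the rack the part above 30 mm stands out
- drum_wing (a point): middle of the drum's steel wing grip, 82 mm above the drum's origin: a flat upright bar, 44 mm long along the drum's x, 12 mm thick along y, 36 mm high; its foot (18 mm below this point) stands on the drum's top
- collar_mouth (a point): centre of the top of the steel drive collar, 102 mm above the table; x and y run along its two cross slots. Collar: 46 mm square block cut right across by two slots at right angles, 10 mm wide, 30 mm deep, so splines mesh every quarter turn. It turns only stiffly (0.6 Nm). Drum home: shoulder on the collar's top, drum origin 24 mm below this point
- ejector (a joint): travel of the spring pin in the middle of the collar, 0 (up; its tip 8 mm below the collar's top) to 0.020 m; the drum fully home pushes it to 0.016 m. Its spring gives about 4 N at 0 and 10 N at 0.016
- lever (a joint): angle of the cam lever: about 0 to 0.25 at the start (its round lobe covers the collar), up to 1.75 at its end stop (collar free; 1.2 or more is clear). It grows counter-clockwise from above and stays where it is left (stiff, 0.2 Nm)
- lever_pivot (a point): the lever's vertical hinge axis, fixed on the machine 50 mm from the collar's axis, at the height of the lever's underside (104 mm above the table). y points from the collar to the pivot. The lever is a flat steel bar 6 mm thick (10 at the pivot): at joint value 0 its lobe (28 mm across) covers the collar and its handle arm points to +y
- lever_post (a point): middle of the lever's upright handle post, black, 14 mm across, 36 mm high (its foot 18 mm below, its top 18 mm above this point), 80 mm from the pivot on the side opposite the lobe
- rack: wooden rack block, 60 x 240 x 40 mm, fixed to the table, three 36 mm holes in a row along its y at -80, 0 and +80 mm; origin under its centre
- bob: grey felt polishing bob (dome 48 mm across) in the rack; bystander
- brush: low dark-wood brush head (54 mm across) with a small round steel hub, in the rack; bystander
- last: white plastic shoe last, about 150 x 65 x 85 mm; bystander
- jar: jar with steel lid, 64 mm across, 85 mm high; bystander
- hammer: hammer lying on the table; bystander
- insoles_a: stack of five black insoles, 220 mm long, 30 mm high; bystander
- insoles_b: stack of three pale insoles, 220 mm long, 18 mm high; bystander
Not all that is in view belongs to the job. Leave any purple look-alike of the drum alone.

How it is judged:
On the way, in this order (a step that is already met when the one before it is completed fails the run):
1. the cam lever is swung clear of the collar while the drum is still in the rack (value of joint lever above 1.2 rad and height (world z) of drum below 0.03 m), for 0.2 s.
2. the drum's splines have meshed and it is held fully home against the spring (z of drum in the frame of collar_mouth below -0.0205 m and horizontal distance between drum and collar_mouth below 0.004 m and angle between drum's own z axis and vertical below 0.1 rad and value of joint ejector above 0.0125 m and value of joint lever above 1.2 rad and contact force between the fingers and drum above 2 N), for 0.2 s.
At the end, for the whole second after the job is handed in: the drum stands upright (within 0.1 rad) in the collar, its origin at least 20.5 mm below the collar's top (home is 24) and within 4 mm of its axis, the ejector pin is pushed in 12.5 mm or more, the lever is at 1.2 rad or more, and the fingers still press on the drum (over 2 N) (all of step 2); the arm keeps its last pose, push and grip.
It fails at once if another thing on the bench is moved by more than 40 mm (distance of any of bob, brush, last, jar, hammer, insoles_a, insoles_b from where it was at the start of the episode above 0.04 m).
It also fails if it takes over 54 s, if anything falls off the work surface, if the arm or the gripper's body presses on something with over 40 N, if the wrist force passes 120 N, or if a joint passes its speed limit or range.

## Robot

A 7-joint arm with a two-finger parallel gripper is mounted at the origin on the work surface. World frame = base frame: x ahead of the robot, y to its left, z up, the work surface at z = 0. Lengths are in m, angles in rad, forces in N, time in s.
With the tool pointing down it reaches from about 0.425 to 0.925 m from the base axis. Payload 6.8 kg.
Tool frame: the origin (TCP) lies at the very end of the fingers, on their centre line; the grasp point (between the pads) lies 19 mm behind it (tcp_to_grasp is the distance from the TCP to the grasp point, in m); z points along the fingers, y is the direction in which the jaws open and shut (so a half turn about z gives the same grasp; the last joint's range is limited). The gripper opens to 85 mm and grips with 20 to 120 N. Pads are 22 mm wide; open, the fingers measure 114 mm over their backs; the gripper's body (76 mm by 85 mm) begins 54 mm behind the grasp point. The pads swing forward as they close: fully open they stand 13 mm farther back than shut.
Start: joints at [1.239, 0.477, 0.022, 1.555, -0.011, 1.109, -0.083], TCP at [0.15, -0.658, 0.231] pointing down, gripper open.
Joint ranges: [-2.96, 2.96], [-0.34, 2.1], [-1.41, 1.46], [0.24, 2.44], [-1.37, 4.51], [0.17, 1.92], [-2.96, 2.96]. Speed limits (rad/s): [2.39, 2.39, 3.14, 3.14, 3.14, 3.14, 3.14].

## Interface

Orientations are given as a unit quaternion [w, x, y, z].
In Python, from station import * gives the robot as it stands.
- The arm moves only by the tool apply_moves, never from a script. Its argument "increments" is one flat list of numbers, 5 for each row, row after row: the finger opening in mm, from 0 to 85.4, then the shift along the tool's x, y, z in mm, then the turn about the tool's z in degrees. In form: [claw, tx, ty, tz, roll, claw, tx, ty, tz, roll, ...]. A call has 1 to 12 rows; each row shifts and turns the pose as measured when the row begins, along the tool's axes as they then stand; what a row does not reach is not made up. A row lasts 1/8 s, in which the tool goes at most 62.5 mm and 10.7 degrees, less where a joint would pass 70% of its speed; a pose out of reach is approached as far as the arm can. A call with a gripper value outside its range is refused whole. The fingers move at their own pace and stop on an object; "squeeze" is the grip in N (left out, the last holds). Time passes only in rows, so rows that do not move let the fingers close. It gives the time, the measured TCP pose, the force and the opening at its end, in the units of the state.
- get_obs(): the state, without advancing time (a new reading comes with each control period).
- read_camera(name): name is "scene" or "side" or "wrist"; returns (picture, depth): 384x512x3 uint8, blue, green, red; 384x512 float32, m along the optical axis (not along the pixel's ray), 0 where there is no reading.
- get_calibration(name): a dict with "mtx" (3x3 intrinsics, pixels), "camera_from_world" (4x4, takes a point from world to camera coordinates); the wrist camera has in their place "T_tool_cam" (4x4, takes a point from camera to tool coordinates, whose origin is the TCP and whose axes are the flange's). Camera axes: x right, y down, z forward; pixel columns grow to the right and rows downward; lengths in m; the calibration is good to about 2 mm. A picture is of the moment at which its call begins: read the wrist's pose just before it. get_calibration takes no time and is no camera call.
- hand_in(): hands the job in, once; it reports no verdict.
Trained networks look in the newest picture that a camera, given by its name, has taken for a name from the list of things; names that differ only in an ending like _2 or _b are one class to them, and where a whole thing is asked for, a point or a joint stands for the part that bears it (a point fixed in the world has none). Each returns a list of dicts, best first, with "p" (0 to 1); they miss things now and then, are a little off and sometimes report something else, mostly with a low value. They report only what shows in the picture. A call takes as long as a camera call. They do not tell look-alikes from the thing itself.
- outline_of(camera, thing): "pixels" (384x512 bool, what is visible of it) and "extent" ([centre column, centre row, width, height] in pixels, round what is visible of it).
The state is a dict: "t": time; "q": joint angles; "joint_vel": joint speeds; "joint_torque": joint torques, N m; "eef_pos": TCP position; "tool_rot": TCP orientation; "contact_force": force on the tool from outside, world axes, zero at the start; "torque": the same for the moment, N m; "gripper_width": opening from 0.0 (shut) to 1.0 (fully open).
Only numpy, scipy, OpenCV 4.12 (cv2) and the standard library are available. Lean on these libraries where they do the work, as an engineer would, in place of code of your own. Each camera call takes 0.05 s, during which the arm holds its last target.

## Working session

There is one attempt and no reset: what is moved stays moved. The work goes in short steps, Python scripts to look and compute and a tool call to move; the robot and the scene stay as the last step left them, time stands still between calls to the robot, and variables do not carry over. Pictures are saved under pics/ and viewed, and the job is handed in when it is done.

Besides the shell and the picture viewer there is one more tool, called after "Call:" as a command line: name --argument value ..., lists and objects as JSON in quotes. apply_moves: Moves the arm, as the interface text tells. Its arguments: {"type":"object","properties":{"increments":{"type":"array"},"squeeze":{"type":"number"}},"required":["increments"]}

```bash
ls; mkdir -p pics; python3 - <<'E'
from station import *
import cv2,numpy as np
o=get_obs()
for k in o: print(k,np.round(o[k],4))
for n in ["scene","side","wrist"]:
    im,d=read_camera(n); cv2.imwrite(f"pics/{n}0.png",im); np.save(f"pics/{n}0.npy",d)
    c=get_calibration(n); print(n,{k:np.round(v,4).tolist() for k,v in c.items()})
E
```

```text
pics
t 0.0
q [ 1.2389  0.4778  0.0224  1.5565 -0.0115  1.1093 -0.0831]
joint_vel [-0.      0.0013 -0.0007 -0.0008  0.0012  0.0016  0.    ]
joint_torque [ 7.00000e-04 -5.96456e+01  1.60920e+00 -2.81194e+01  1.27000e-02
  9.20000e-03  0.00000e+00]
eef_pos [ 0.1497 -0.6576  0.2303]
tool_rot [-9.000e-04  9.937e-01  1.117e-01 -2.000e-04]
contact_force [ 0.3906  0.6707 -0.2188]
torque [-0.0179 -0.0277 -0.0057]
gripper_width 0.9976
scene {'mtx': [[495.441, 0.0, 260.7444], [0.0, 495.441, 191.0629], [0.0, 0.0, 1.0]], 'camera_from_world': [[-0.543, 0.8397, -0.0066, 0.3198], [0.5662, 0.3602, -0.7414, -0.2181], [-0.6202, -0.4063, -0.671, 2.0092], [0.0, 0.0, 0.0, 1.0]]}
side {'mtx': [[462.373, 0.0, 248.2225], [0.0, 462.373, 190.8627], [0.0, 0.0, 1.0]], 'camera_from_world': [[-0.7109, -0.7032, -0.0123, 0.3633], [-0.42, 0.4386, -0.7945, 0.3218], [0.5641, -0.5596, -0.6072, 1.0368], [0.0, 0.0, 0.0, 1.0]]}
wrist {'mtx': [[293.1077, 0.0, 253.8997], [0.0, 293.1077, 197.8022], [0.0, 0.0, 1.0]], 'T_tool_cam': [[0.0005, -0.9636, -0.2674, 0.0683], [1.0, 0.0005, -0.0001, 0.0007], [0.0003, -0.2674, 0.9636, -0.1436], [0.0, 0.0, 0.0, 1.0]]}
```

View pics/scene0.png

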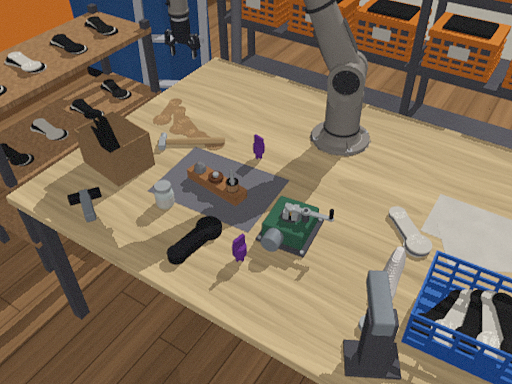

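View pics/side0.png

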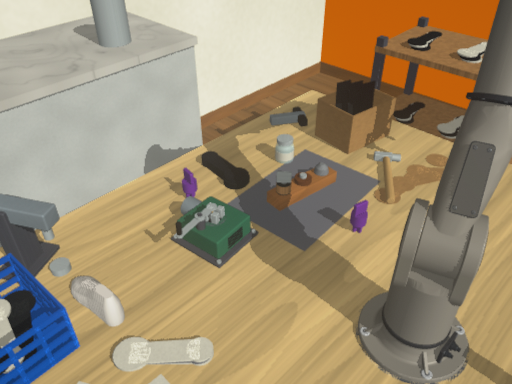

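View pics/wrist0.png

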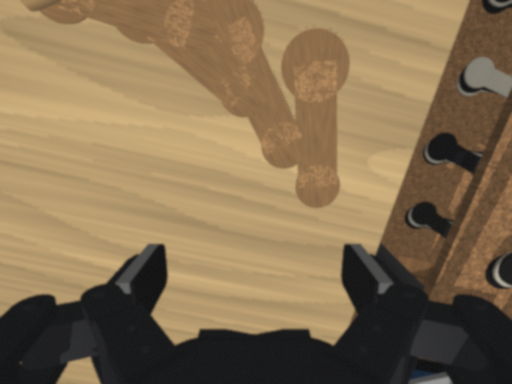

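The scene picture shows the green machine at about (292,222), with its lever post at (332,214). The rack is at (216,183), and the drum with its wing should be the rack's right hole at (233,182). There are purple figures at (259,147) and (239,248). The side picture shows the same items: machine (213,230), rack (303,186). Next I'll enlarge these and run the networks.

```bash
cat > h.py <<'E'
from station import *
import cv2,numpy as np
def cal(n):
    c=get_calibration(n); return np.array(c["mtx"]),np.array(c["camera_from_world"])
def proj(n,p):
    K,T=cal(n); q=T[:3,:3]@np.asarray(p)+T[:3,3]; q=K@q; return q[:2]/q[2]
def back(n,uv,d,Tw=None):
    uv=np.asarray(uv,float).reshape(-1,2); d=np.asarray(d,float).reshape(-1)
    if n=="wrist":
        c=get_calibration(n);K=np.array(c["mtx"]);M=Tw@np.array(c["T_tool_cam"])
    else:
        K,T=cal(n);M=np.linalg.inv(T)
    P=np.c_[(uv[:,0]-K[0,2])/K[0,0]*d,(uv[:,1]-K[1,2])/K[1,1]*d,d]
    return P@M[:3,:3].T+M[:3,3]
def ray_z(n,uv,z,Tw=None):
    a=back(n,uv,[1.0]*len(np.reshape(uv,(-1,2))),Tw)
    if n=="wrist":
        o=(Tw@np.array(get_calibration(n)["T_tool_cam"]))[:3,3]
    else:
        T=cal(n)[1]; o=-T[:3,:3].T@T[:3,3]
    s=(z-o[2])/(a[:,2]-o[2]); return o+(a-o)*s[:,None]
def toolT():
    o=get_obs(); from scipy.spatial.transform import Rotation as R
    w,x,y,z=o["tool_rot"]; T=np.eye(4);T[:3,:3]=R.from_quat([x,y,z,w]).as_matrix();T[:3,3]=o["eef_pos"];return T
E
python3 - <<'E'
from h import *
print(proj("scene",get_obs()["eef_pos"]),toolT().round(3).tolist())
for n in ["scene","side"]:
    im,d=read_camera(n)
    for th in ["drum","drum_wing","rack","lever","lever_post","bob","brush"]:
        for r in outline_of(n,th)[:2]:
            m=r["pixels"]; P=back(n,np.argwhere(m)[:,::-1],d[m]) ; ok=d[m]>0
            P=P[ok]
            if len(P): print(n,th,round(r["p"],2),np.round(r["extent"],1),len(P),"med",np.median(P,0).round(3),"zmax",P[:,2].max().round(3))
s=cv2.imread("pics/scene0.png");a=cv2.imread("pics/side0.png")
c1=cv2.resize(s[130:280,170:350],None,fx=4,fy=4,interpolation=cv2.INTER_CUBIC)
c2=cv2.resize(a[140:270,150:350],None,fx=4,fy=4,interpolation=cv2.INTER_CUBIC)
cv2.imwrite("pics/c1.png",c1);cv2.imwrite("pics/c2.png",c2)
E
```

```text
[183.7456752   58.90611376] [[0.975, 0.222, -0.0, 0.15], [0.222, -0.975, 0.001, -0.658], [-0.0, -0.001, -1.0, 0.231], [0.0, 0.0, 0.0, 1.0]]
scene drum 0.6 [239.5 250.8  13.6  28.3] 305 med [0.754 0.028 0.062] zmax 0.104
scene drum 0.57 [232.1 179.8  14.2  20.3] 204 med [ 0.535 -0.151  0.07 ] zmax 0.114
scene drum_wing 0.77 [261.1 147.8  13.2  27.5] 249 med [ 0.294 -0.202  0.058] zmax 0.102
scene drum_wing 0.76 [233.2 182.9  11.1  28.1] 199 med [ 0.535 -0.151  0.069] zmax 0.114
scene rack 0.87 [216.1 188.4  58.3  40.5] 806 med [ 0.536 -0.213  0.032] zmax 0.047
scene lever 0.77 [308.8 211.9  43.9  14.9] 255 med [0.55  0.149 0.109] zmax 0.148
scene lever 0.75 [407.9 230.8  45.7  50.1] 1138 med [0.373 0.432 0.015] zmax 0.085
scene lever_post 0.71 [309.  214.1  47.   20.1] 300 med [0.548 0.153 0.109] zmax 0.148
scene brush 0.67 [216.4 178.1  16.1  16.9] 132 med [ 0.522 -0.234  0.055] zmax 0.07
scene brush 0.4 [217.9 186.9  60.1  33.5] 767 med [ 0.537 -0.209  0.032] zmax 0.07
side drum 0.68 [283.6 184.4  18.7  19.5] 298 med [ 0.515 -0.153  0.076] zmax 0.113
side drum 0.62 [359.1 215.5  19.1  34.6] 452 med [ 0.28  -0.199  0.063] zmax 0.104
side drum_wing 0.86 [360.3 216.   17.4  33.4] 434 med [ 0.28  -0.199  0.063] zmax 0.104
side drum_wing 0.78 [282.4 182.1  20.3  23.9] 383 med [ 0.516 -0.155  0.075] zmax 0.113
side rack 0.77 [300.6 186.1  71.5  43.3] 1096 med [ 0.492 -0.208  0.032] zmax 0.058
side rack 0.23 [213.7 232.3  84.   74. ] 3898 med [0.528 0.113 0.07 ] zmax 0.148
side lever 0.92 [197.8 219.5  39.9  37.6] 413 med [0.543 0.161 0.111] zmax 0.148
side lever_post 0.59 [199.2 219.8  39.5  37.2] 437 med [0.543 0.157 0.111] zmax 0.148
side bob 0.56 [321.  167.8  10.8  15.5] 168 med [ 0.494 -0.312  0.058] zmax 0.075
side brush 0.74 [304.5 175.3  16.7  14.3] 209 med [ 0.507 -0.235  0.056] zmax 0.07
side brush 0.69 [322.3 167.2  11.   10.4] 155 med [ 0.493 -0.311  0.06 ] zmax 0.075
```

View pics/c1.png

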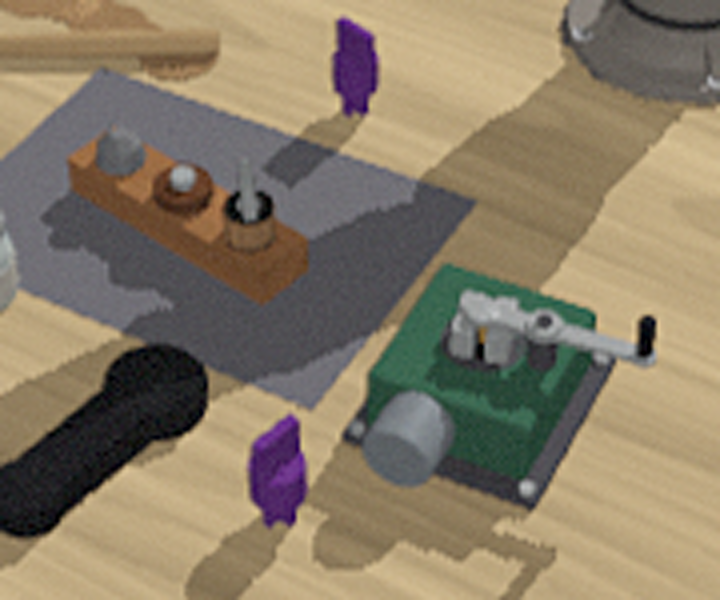

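View pics/c2.png

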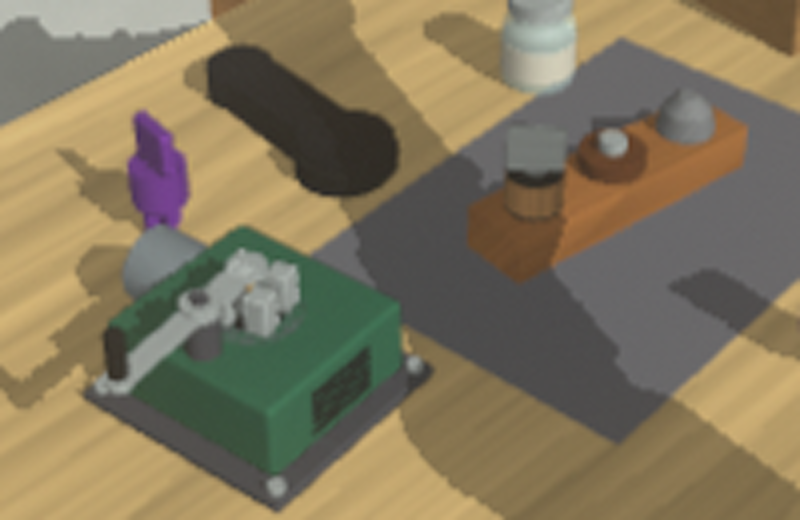

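The drum is the scene blob at (233,182), side (283,184). It stands in the rack's end hole and has a steel wing and a black/brown body. The other candidates, scene (261,148) and (239,250), are purple look-alikes standing on the table. The brush is the middle hole at (216,178) and the bob is the far one. The crops confirm this. Next I'll get rough positions and then look with the wrist camera.

```bash
python3 - <<'E'
from h import *
for n in ["scene","side"]:
    d=np.load(f"pics/{n}0.npy");im=cv2.imread(f"pics/{n}0.png")
    v,u=np.mgrid[:384,:512]
    P=back(n,np.c_[u.ravel(),v.ravel()],d.ravel())
    c=im.reshape(-1,3)
    box=(P[:,0]>.4)&(P[:,0]<.7)&(P[:,1]>0.0)&(P[:,1]<.32)&(d.ravel()>0)
    post=box&(P[:,2]>.119)&(P[:,2]<.16)
    print(n,"post",post.sum(),P[post].mean(0),P[post].min(0),P[post].max(0), c[post].mean(0))
    lev=box&(P[:,2]>.100)&(P[:,2]<.119)
    print("lev",lev.sum(),P[lev].min(0),P[lev].max(0))
    Q=P[lev][:,:2];m=Q.mean(0);w,V=np.linalg.eigh(np.cov((Q-m).T));print(m,V[:,1])
    rb=(P[:,0]>.4)&(P[:,0]<.7)&(P[:,1]>-.25)&(P[:,1]<-.05)&(d.ravel()>0)&(P[:,2]>.078)&(P[:,2]<.12)
    Q=P[rb];m=Q.mean(0);w,V=np.linalg.eigh(np.cov((Q[:,:2]-m[:2]).T));print("wing",rb.sum(),m,Q.min(0),Q.max(0),V[:,1],np.sqrt(w))
E
```

```text
scene post 40 [0.53909639 0.2188358  0.13495403] [0.53248867 0.13687031 0.11948856] [0.55320612 0.22775259 0.14966426] [36.225 39.25  43.275]
lev 300 [0.52897914 0.06342548 0.1000355 ] [0.58876213 0.2292602  0.11832402]
[0.55167768 0.14530716] [-0.18512726  0.98271456]
wing 57 [ 0.53084917 -0.15600143  0.10060543] [ 0.5088196  -0.17823521  0.07816657] [ 0.54527162 -0.14286142  0.11315292] [-0.74283502 -0.66947452] [0.00372053 0.01443508]
side post 65 [0.53291745 0.21125398 0.13469567] [0.52523402 0.13556116 0.11910179] [0.55314683 0.22542499 0.14819177] [54.63076923 63.49230769 65.30769231]
lev 418 [0.52268978 0.06365104 0.1000215 ] [0.58188456 0.22824891 0.11859116]
[0.54367128 0.1416967 ] [-0.13865174  0.9903412 ]
wing 163 [ 0.51992003 -0.16015023  0.0969888 ] [ 0.50152533 -0.17924188  0.07800178] [ 0.5421373  -0.14440494  0.11261585] [-0.74713572 -0.66467151] [0.00348422 0.01264979]
```

Call:
apply_moves --increments '[85,55,-30,-10,0,85,55,-30,-10,0,85,50,-40,-10,0,85,50,-40,-10,0,85,40,-45,-10,0,85,40,-45,-10,0,85,40,-45,0,0,85,40,-45,0,0]'

```text
t: 1.95
eef_pos: [0.4403, -0.266, 0.2914]
tool_rot: [0.002, 0.994, 0.107, 0.001]
contact_force: [0.5, 0.2, 0.4]
gripper_width: 1.001
```

Call:
apply_moves --increments '[85,22,-46,0,0,85,22,-46,0,0,85,25,-46,0,0,85,25,-46,0,0,85,25,-46,0,0,85,25,-46,0,0,85,25,-46,0,0,85,25,-46,0,0,85,0,0,0,0]'

```text
t: 3.08
eef_pos: [0.5553, 0.1537, 0.2925]
tool_rot: [0.002, 0.994, 0.11, 0.004]
contact_force: [-0.3, -0.7, -0.8]
gripper_width: 0.996
```

```bash
python3 - <<'E'
from h import *
T=toolT(); im,d=read_camera("wrist"); np.save("pics/w1.npy",d);np.save("pics/w1T.npy",T);cv2.imwrite("pics/w1.png",im)
print(T.round(3).tolist(),get_obs()["joint_vel"].round(3))
E
```

```text
[[0.976, 0.219, 0.009, 0.555], [0.219, -0.976, -0.004, 0.154], [0.008, 0.006, -1.0, 0.292], [0.0, 0.0, 0.0, 1.0]] [ 0.04  -0.018  0.044  0.024  0.007  0.005  0.014]
```

View pics/w1.png

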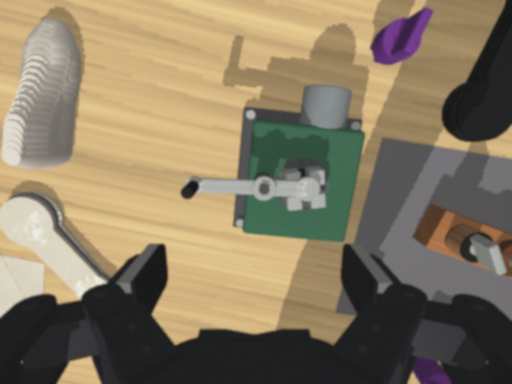

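The wrist picture shows the machine from above: pivot at (264,187), lever post at (190,188) and collar block at about (304,188) under the lobe. The drum wing is at (487,253). I'll enlarge it.

```bash
python3 - <<'E'
from h import *
im=cv2.imread("pics/w1.png");d=np.load("pics/w1.npy");T=np.load("pics/w1T.npy")
cv2.imwrite("pics/w1c.png",cv2.resize(im[150:230,180:345],None,fx=4.8,fy=4.8,interpolation=cv2.INTER_CUBIC))
v,u=np.mgrid[:384,:512];uv=np.c_[u.ravel(),v.ravel()]
P=back("wrist",uv,d.ravel(),T);g=im.reshape(-1,3).astype(int)
box=(abs(P[:,0]-.55)<.12)&(P[:,1]>.03)&(P[:,1]<.27)
for lo,hi in [(.085,.1),(.1,.107),(.107,.112),(.112,.12),(.12,.155)]:
    s=box&(P[:,2]>lo)&(P[:,2]<hi); print(lo,hi,s.sum(),P[s].mean(0).round(4),P[s].min(0).round(4),P[s].max(0).round(4))
print(ray_z("wrist",[264,187],.114,T),ray_z("wrist",[190,188],.146,T))
E
```

```text
0.085 0.1 143 [0.566  0.1046 0.0925] [0.528  0.0684 0.085 ] [0.5843 0.1514 0.0999]
0.1 0.107 712 [0.5559 0.093  0.1027] [0.5287 0.062  0.1   ] [0.5843 0.223  0.1069]
0.107 0.112 1590 [0.55   0.1446 0.1107] [0.527  0.0775 0.107 ] [0.5733 0.2281 0.112 ]
0.112 0.12 530 [0.5503 0.1431 0.1152] [0.5301 0.0795 0.112 ] [0.5723 0.2241 0.12  ]
0.12 0.155 226 [0.5379 0.2151 0.1407] [0.5292 0.1362 0.12  ] [0.5557 0.2255 0.1491]
[[0.55142048 0.13940198 0.114     ]] [[0.54090937 0.21545726 0.146     ]]
```

View pics/w1c.png

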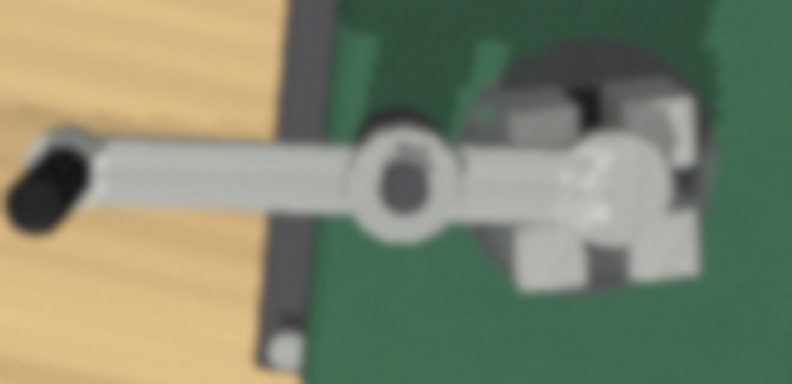

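Call:
apply_moves --increments '[50,-2,-33,0,0,50,-1,-32,0,0,50,0,0,12,10.5,50,0,0,12,10.5,50,0,0,12,10.5,50,0,0,12,10.5,45,0,0,12,10.5,45,0,0,12,10.5,45,0,0,12,10.5,45,0,0,12,10.5,45,0,0,10,10.5,45,0,0,0,0]'

```text
t: 4.62
eef_pos: [0.5372, 0.1889, 0.1876]
tool_rot: [0.014, 0.811, -0.585, -0.001]
contact_force: [-0.6, 0.6, 0.4]
gripper_width: 0.526
```

```bash
python3 - <<'E'
from h import *
T=toolT(); im,d=read_camera("wrist"); cv2.imwrite("pics/w2.png",im)
im,d=read_camera("side"); cv2.imwrite("pics/s2.png",cv2.resize(im[130:290,120:320],None,fx=3.5,fy=3.5))
print(T.round(4).tolist(),get_obs()["q"].round(3))
g=np.array([.538,.217,.128])-T[:3,3]; print("post in tool mm",T[:3,:3].T@g*1000)
E
```

```text
[[0.3162, -0.9485, -0.0191, 0.5372], [-0.9486, -0.3158, -0.0214, 0.1889], [0.0143, 0.0249, -0.9996, 0.1876], [0.0, 0.0, 0.0, 1.0]] [-1.006  0.442  0.73   1.874 -0.338  0.982 -2.943]
post in tool mm [-27.25309106 -11.15909935  58.96660915]
```

View pics/w2.png

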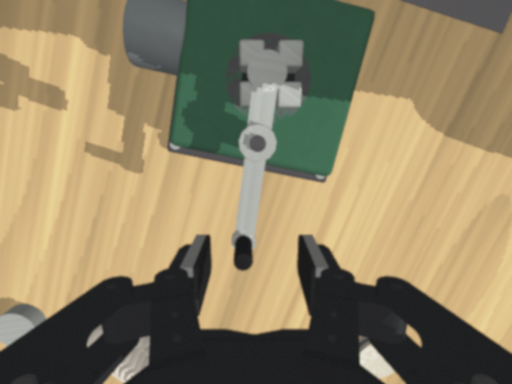

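View pics/s2.png

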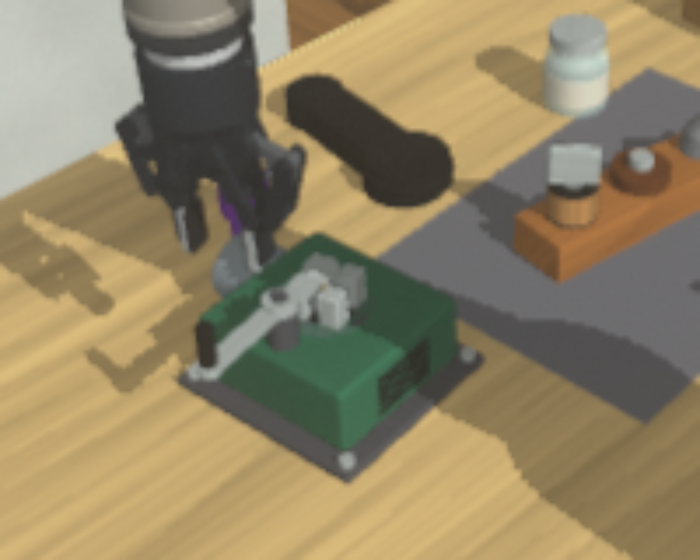

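The wrist picture shows the post at (243,255) between the open fingers (205 and 305), still ahead of them. Joint 7 is close to its limit, so all further rolls will be negative. The swing needs that direction anyway.

Call:
apply_moves --increments '[45,-14,-6,0,-4,45,-13,-5,0,-2,45,0,0,0,0,45,0,0,0,0]'

```text
t: 5.22
eef_pos: [0.5387, 0.217, 0.1878]
tool_rot: [0.011, 0.842, -0.539, -0.007]
contact_force: [0.1, -0.4, 0.5]
gripper_width: 0.526
```

```bash
python3 - <<'E'
from h import *
T=toolT(); im,d=read_camera("wrist"); cv2.imwrite("pics/w3.png",im)
print(T.round(4).tolist(),get_obs()["q"].round(3))
g=np.array([.538,.217,.128])-T[:3,3]; print("post in tool mm",T[:3,:3].T@g*1000)
E
```

```text
[[0.4197, -0.9073, -0.0231, 0.5387], [-0.9076, -0.4196, -0.0116, 0.217], [0.0008, 0.0259, -0.9997, 0.1878], [0.0, 0.0, 0.0, 1.0]] [-1.011  0.453  0.694  1.845 -0.338  0.992 -2.88 ]
post in tool mm [-0.32914796 -0.88034178 59.84032376]
```

View pics/w3.png

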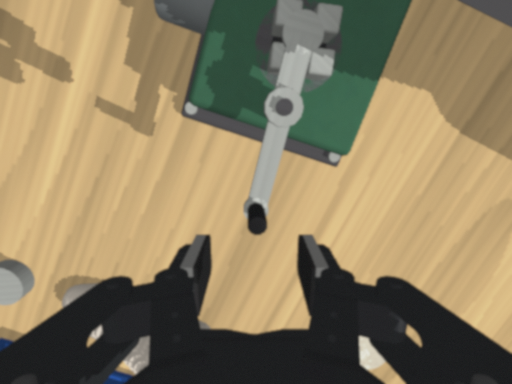

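Call:
apply_moves --increments '[45,0,0,33,0,26,0,0,33,0,26,0,0,0,0,26,0,0,0,0,26,-2.4,13.7,0,-10,26,-2.4,13.7,0,-10,26,-2.4,13.7,0,-10]'

```text
t: 6.15
eef_pos: [0.5054, 0.2001, 0.1275]
tool_rot: [0.004, 0.955, -0.296, -0.004]
contact_force: [1.1, 3.2, -3.3]
gripper_width: 0.31
```

```bash
cat >> h.py <<'E'
def sw(piv=(.5514,.1394)):
    o=get_obs();T=toolT();r=T[:2,3]-np.array(piv)
    print("t",o["t"],"pos",T[:3,3].round(4),"r",np.hypot(*r)*1000,"ang from +y deg",np.degrees(np.arctan2(-r[0],r[1])),"tool x minus inward",np.degrees(np.arctan2(T[1,0],T[0,0])-np.arctan2(-r[1],-r[0])),"F",np.round(o["contact_force"],1),"w",o["gripper_width"])
E
python3 - <<'E'
from h import *
sw()
im,d=read_camera("side"); cv2.imwrite("pics/s4.png",cv2.resize(im[130:290,120:320],None,fx=3.5,fy=3.5))
E
```

```text
t 6.15 pos [0.5054 0.2001 0.1275] r 76.16922024763049 ang from +y deg 37.191862961689765 tool x minus inward 18.376491029368363 F [ 1.1  3.2 -3.3] w 0.3101335728828402
```

View pics/s4.png

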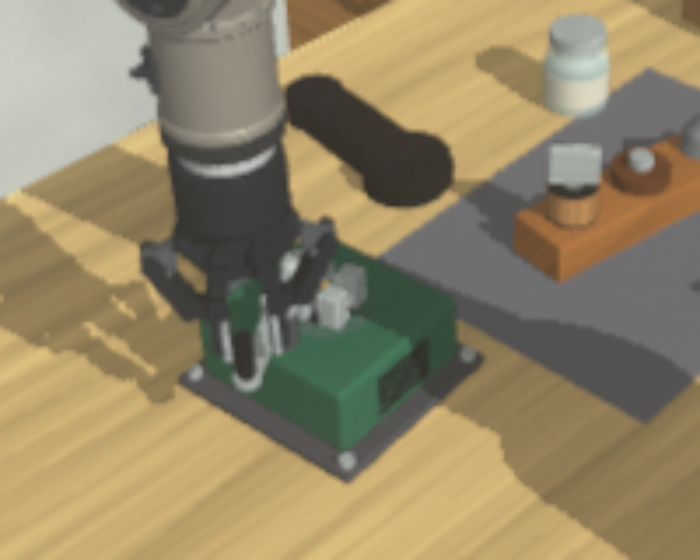

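Call:
apply_moves --increments '[26,-4.5,13.5,1,-10,26,-4.5,13.5,1,-9,26,-4.5,13.5,1,-9,26,-4,13.5,0,-9]'

```text
t: 6.7
eef_pos: [0.4749, 0.1585, 0.1306]
tool_rot: [-0.001, 1.0, 0.031, 0.0]
contact_force: [0.2, 2.9, -1.8]
gripper_width: 0.304
```

```bash
python3 - <<'E'
from h import *
sw()
E
```

```text
t 6.7 pos [0.4749 0.1585 0.1306] r 78.86761063009544 ang from +y deg 75.94839355403121 tool x minus inward 17.562549873905223 F [ 0.2  2.9 -1.8] w 0.30407808858328333
```

Call:
apply_moves --increments '[26,-4.5,13.5,1,-9,26,-4.5,13.5,0,-9,26,-4,10,0,-7]'

```text
t: 7.08
eef_pos: [0.4722, 0.1212, 0.1329]
tool_rot: [-0.002, 0.968, 0.249, 0.004]
contact_force: [-0.2, 3.3, -1.7]
gripper_width: 0.302
```

```bash
python3 - <<'E'
from h import *
sw()
im,d=read_camera("wrist"); cv2.imwrite("pics/w5.png",im)
E
```

```text
t 7.075 pos [0.4722 0.1212 0.1329] r 81.22000353807124 ang from +y deg 102.95742448007385 tool x minus inward 15.910549485798079 F [-0.2  3.3 -1.7] w 0.30220678418506386
```

View pics/w5.png

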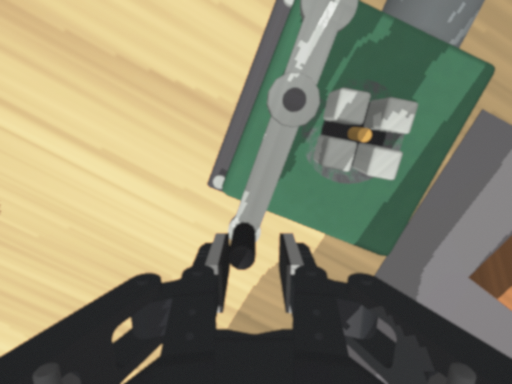

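The lever is now clear. The collar with its brass pin shows at (361,134), the pivot at (294,100) and the post at (241,245). I'll measure the lever angle.

```bash
python3 - <<'E'
from h import *
T=toolT()
im=cv2.imread("pics/w5.png")
cv2.imwrite("pics/w5c.png",cv2.resize(im[0:250,190:440],None,fx=2.4,fy=2.4,interpolation=cv2.INTER_CUBIC))
p=ray_z("wrist",[[294,100]],.114,T)[0]; lb=ray_z("wrist",[[329,7]],.110,T)[0]
c=ray_z("wrist",[[363,134]],.098,T)[0]
print(p,lb,c,np.hypot(*(p-c)[:2]))
ay=np.arctan2(*(p-c)[[1,0]]); al=np.arctan2(*(p-lb)[[1,0]]); print(np.degrees([ay,al]),"lever",al-ay)
E
```

```text
[0.55006897 0.13759109 0.114     ] [0.59711335 0.1448376  0.11      ] [0.55537862 0.09025969 0.098     ] 0.04762828734386213
[  96.40068968 -171.24322779] lever -4.671267582913895
```

View pics/w5c.png

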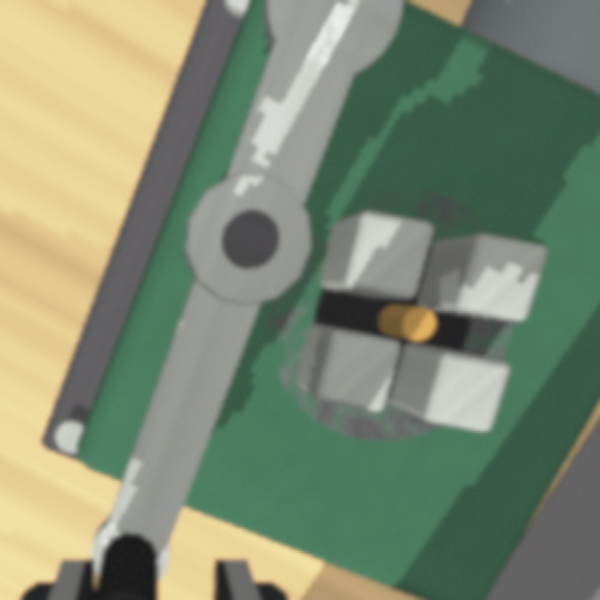

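Lever is at about 1.61 rad, clear. I'll open, rise and look straight at the collar.

Call:
apply_moves --increments '[40,0,-3,0,0,40,0,0,-40,0,60,0,0,-45,0,60,20,22,-25,0,60,20,22,0,0,60,17,22,0,0,60,0,0,0,0,60,0,0,0,0]'

```text
t: 8.12
eef_pos: [0.5552, 0.0929, 0.2516]
tool_rot: [-0.002, 0.971, 0.238, 0.006]
contact_force: [0.2, -0.6, 0.4]
gripper_width: 0.707
```

```bash
python3 - <<'E'
from h import *
T=toolT(); im,d=read_camera("wrist"); np.save("pics/w6.npy",d);np.save("pics/w6T.npy",T);cv2.imwrite("pics/w6.png",im)
print(T.round(4).tolist(),get_obs()["q"].round(3))
cv2.imwrite("pics/w6c.png",cv2.resize(im[100:280,150:390],None,fx=3.3,fy=3.3,interpolation=cv2.INTER_CUBIC))
E
```

```text
[[0.8865, 0.4625, 0.0115, 0.5552], [0.4625, -0.8866, 0.0063, 0.0929], [0.0131, -0.0003, -0.9999, 0.2516], [0.0, 0.0, 0.0, 1.0]] [-0.563  0.272  0.351  1.833 -0.111  1.042 -1.258]
```

View pics/w6c.png

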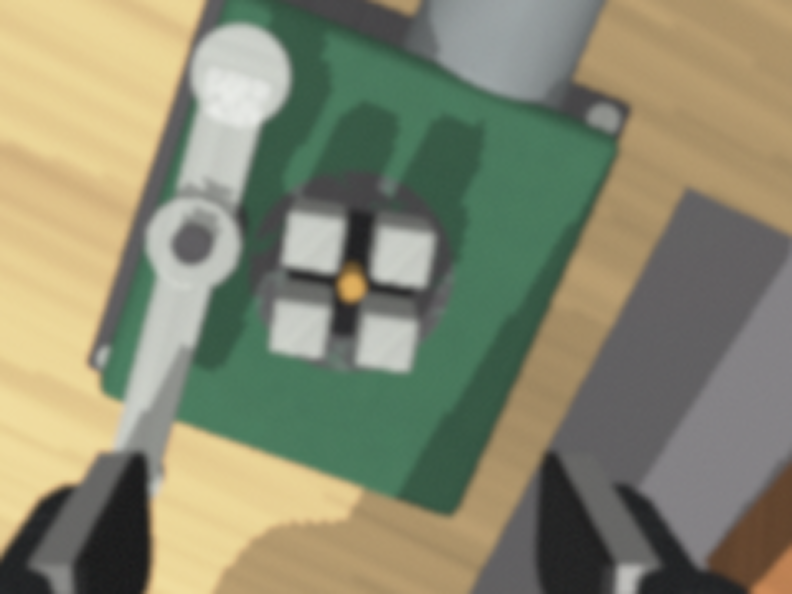

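The enlarged wrist picture shows the collar fully free, with its four top faces around (352,285) in the crop. I'll fit the square.

```bash
cat > fitc.py <<'E'
from h import *
def fit(tag,c0=(.555,.091)):
    im=cv2.imread(f"pics/{tag}.png");T=np.load(f"pics/{tag}T.npy");d=np.load(f"pics/{tag}.npy")
    S=6; big=cv2.resize(im,None,fx=S,fy=S,interpolation=cv2.INTER_CUBIC)
    g=big.min(2); m=(g>175).astype(np.uint8)
    hs=big.max(2).astype(int)-g; m[(hs>40)]=0
    n,lab,st,ce=cv2.connectedComponentsWithStats(m)
    pts=[];cs=[]
    for i in range(1,n):
        uv=(ce[i]+.5)/S-.5; w=ray_z("wrist",[uv],.102,T)[0]
        if np.hypot(w[0]-c0[0],w[1]-c0[1])<.03 and st[i,4]>1500:
            yx=np.argwhere(lab==i); W=ray_z("wrist",(yx[:,::-1]+.5)/S-.5,.102,T)
            r=cv2.minAreaRect((W[:,:2]*1000).astype(np.float32)); print(uv,st[i,4],np.round(r[0],1),np.round(r[1],1),round(r[2],1)); pts.append(W);cs.append(W[:,:2].mean(0))
    A=np.vstack(pts); r=cv2.minAreaRect((A[:,:2]*1000).astype(np.float32)); print("all",r,"mean of faces",np.mean(cs,0))
    v,u=np.mgrid[:384,:512];P=back("wrist",np.c_[u.ravel(),v.ravel()],d.ravel(),T)
    s=(np.hypot(P[:,0]-c0[0],P[:,1]-c0[1])<.035)&(P[:,2]>.095)&(P[:,2]<.108)
    print("depth z med",np.median(P[s,2]),s.sum(),cv2.minAreaRect((P[s,:2]*1000).astype(np.float32)))
if __name__=="__main__":
    import sys; fit(sys.argv[1])
E
python3 fitc.py w6
```

```text
[244.39946536 173.01645112] 7887 [564.1 107.7] [15.5 15.4] 19.1
[271.52822478 177.42232865] 7830 [572.9  81.1] [15.4 15.7] 18.4
[240.21328988 199.47299928] 7364 [537.4  98.9] [15.5 15.5] 19.0
[266.71066648 203.6607029 ] 7322 [546.2  72.3] [15.4 15.6] 17.9
all ((555.1644287109375, 89.98318481445312), (43.645347595214844, 43.59164810180664), 18.212156295776367) mean of faces [0.55519635 0.08997983]
depth z med 0.10254979530503203 1270 ((555.8719482421875, 90.36188507080078), (46.1522331237793, 45.997371673583984), 18.07325553894043)
```

Call:
apply_moves --increments '[60,-28,42,0,0,60,-28,42,0,0,60,-28,42,0,0,60,-29,42,0,0,60,-29,41,0,0,60,0,0,0,-7,60,0,0,0,-7,60,0,0,0,0,60,0,0,0,0]'

```text
t: 9.3
eef_pos: [0.5211, -0.1578, 0.2496]
tool_rot: [-0.003, 0.934, 0.358, 0.007]
contact_force: [-0.8, 0.2, 0.3]
gripper_width: 0.704
```

```bash
python3 - <<'E'
from h import *
T=toolT(); im,d=read_camera("wrist"); np.save("pics/w7.npy",d);np.save("pics/w7T.npy",T);cv2.imwrite("pics/w7.png",im)
print(T.round(4).tolist(),get_obs()["q"].round(3))
v,u=np.mgrid[:384,:512];P=back("wrist",np.c_[u.ravel(),v.ravel()],d.ravel(),T)
for lo,hi in [(.104,.116),(.066,.08)]:
    s=(np.hypot(P[:,0]-.525,P[:,1]+.158)<.05)&(P[:,2]>lo)&(P[:,2]<hi)
    print(lo,s.sum(),np.median(P[s],0),cv2.minAreaRect((P[s,:2]*1000).astype(np.float32)))
cv2.imwrite("pics/w7c.png",cv2.resize(im[80:300,130:390],None,fx=3,fy=3,interpolation=cv2.INTER_CUBIC))
E
```

```text
[[0.7442, 0.6679, 0.0102, 0.5211], [0.6678, -0.7443, 0.0108, -0.1578], [0.0148, -0.0012, -0.9999, 0.2496], [0.0, 0.0, 0.0, 1.0]] [-0.174  0.25   0.433  1.876 -0.136  1.035 -0.523]
0.104 508 [ 0.52499064 -0.1615465   0.11045691] ((523.76806640625, -162.3739013671875), (44.21737289428711, 11.944286346435547), 39.855613708496094)
0.066 814 [ 0.52479574 -0.16025552  0.07488116] ((524.3038330078125, -161.28587341308594), (42.932376861572266, 43.745994567871094), 42.21023941040039)
```

View pics/w7c.png

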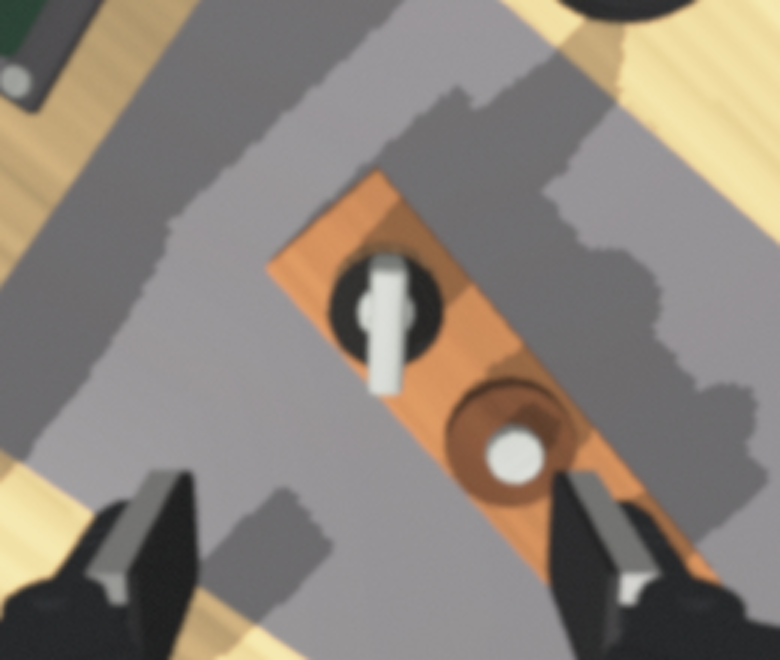

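The crop shows the steel wing at crop (386,325) on the black drum top, in the rack's end hole, with the round-hub brush at (515,455). That confirms the drum. Its wing is about 40° in the world, centred at (0.524,-0.162). Now descending.

Call:
apply_moves --increments '[50,-1,3,40,2,45,-1,2,40,0,45,-1,0,30,0,45,0,0,0,0,45,0,0,0,0]'

```text
t: 9.98
eef_pos: [0.5258, -0.1602, 0.1389]
tool_rot: [-0.003, 0.941, 0.339, 0.008]
contact_force: [0.6, -0.4, 0.3]
gripper_width: 0.528
```

```bash
python3 - <<'E'
from h import *
T=toolT(); im,d=read_camera("wrist"); cv2.imwrite("pics/w8.png",im)
print(T.round(4).tolist())
print("to go",T[:3,:3].T@(np.array([.5243,-.1619,.078])-T[:3,3])*1000,"yaw",np.degrees(np.arctan2(T[1,0],T[0,0])))
E
```

```text
[[0.7694, 0.6386, 0.0142, 0.5258], [0.6385, -0.7695, 0.0107, -0.1602], [0.0178, 0.0008, -0.9998, 0.1389], [0.0, 0.0, 0.0, 1.0]]
to go [-3.3262495   0.27506353 60.81102502] yaw 39.6894192169364
```

View pics/w8.png

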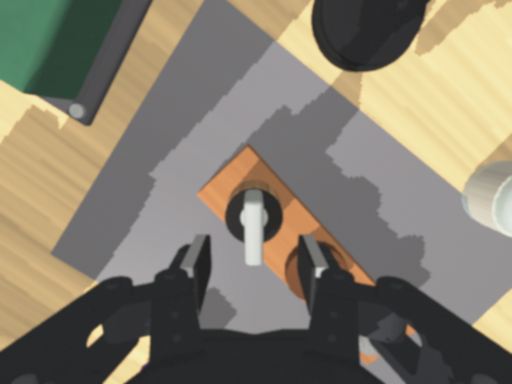

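The wing sits centred between the fingers at (254,228).

Call:
apply_moves --increments '[45,-2,0,30,0,45,-1,0,22,0,45,0,0,7,0,45,0,0,0,0]' --squeeze 60

```text
t: 10.52
eef_pos: [0.5293, -0.1618, 0.0845]
tool_rot: [-0.0, 0.941, 0.339, 0.014]
contact_force: [-0.6, 0.3, 0.9]
gripper_width: 0.526
```

```bash
python3 - <<'E'
from h import *
T=toolT(); print("to go",T[:3,:3].T@(np.array([.5243,-.1619,.078])-T[:3,3])*1000,"yaw",np.degrees(np.arctan2(T[1,0],T[0,0])),get_obs()["contact_force"])
E
```

```text
to go [-4.0552123  -3.20465317  6.37328519] yaw 39.70145529020976 [-0.60969178  0.25077428  0.85380327]
```

Call:
apply_moves --increments '[45,-4,-3,5,0,45,0,0,0,0]'

```text
t: 10.78
eef_pos: [0.5252, -0.1623, 0.0808]
tool_rot: [0.0, 0.941, 0.339, 0.015]
contact_force: [0.1, -0.3, -0.8]
gripper_width: 0.526
```

```bash
python3 - <<'E'
from h import *
T=toolT(); print(T.round(4).tolist(),"to go",T[:3,:3].T@(np.array([.5243,-.1619,.078])-T[:3,3])*1000,get_obs()["contact_force"])
E
```

```text
[[0.7691, 0.6385, 0.028, 0.5252], [0.6385, -0.7696, 0.0096, -0.1623], [0.0277, 0.0105, -0.9996, 0.0808], [0.0, 0.0, 0.0, 1.0]] to go [-0.53575299 -0.88623299  2.79685318] [ 0.05216577 -0.26438299 -0.83182012]
```

Call:
apply_moves --increments '[30,0,-1,2,0,8,0,0,0,0,6,0,0,0,0,6,0,0,0,0,6,0,0,0,0]' --squeeze 90

```text
t: 11.4
eef_pos: [0.5251, -0.1615, 0.0796]
tool_rot: [0.0, 0.941, 0.339, 0.015]
contact_force: [-0.3, 0.4, 0.2]
gripper_width: 0.124
```

```bash
python3 - <<'E'
from h import *
T=toolT(); print(T.round(4).tolist(),get_obs()["contact_force"],get_obs()["gripper_width"]*85.4,np.degrees(np.arctan2(T[1,0],T[0,0])))
im,d=read_camera("wrist"); cv2.imwrite("pics/w9.png",im)
E
```

```text
[[0.7691, 0.6384, 0.0293, 0.5251], [0.6385, -0.7696, 0.0096, -0.1615], [0.0287, 0.0114, -0.9995, 0.0796], [0.0, 0.0, 0.0, 1.0]] [-0.25096858  0.3541137   0.21570707] 10.578859707462374 39.69723961819369
```

View pics/w9.png

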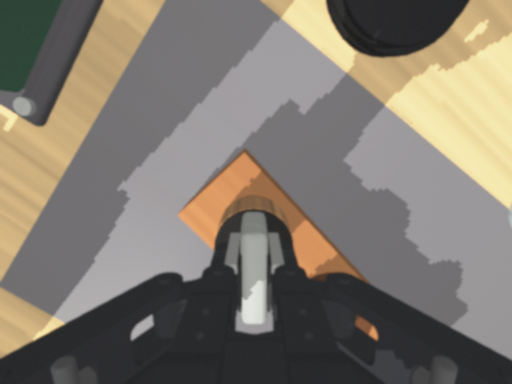

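The drum's wing is gripped, with the opening at about 10.6 mm. Lifting straight up.

Call:
apply_moves --increments '[6,0.6,0.2,-20,0,6,0.6,0.2,-20,0,6,1,0,-35,0,6,1,0,-45,0,6,1,0,-50,0,6,0,0,0,0]'

```text
t: 12.2
eef_pos: [0.5215, -0.16, 0.2513]
tool_rot: [-0.001, 0.941, 0.339, 0.012]
contact_force: [0.4, -0.7, -2.8]
gripper_width: 0.122
```

```bash
python3 - <<'E'
from h import *
T=toolT(); print(T.round(4).tolist(),get_obs()["contact_force"],get_obs()["gripper_width"]*85.4,np.degrees(np.arctan2(T[1,0],T[0,0])))
im,d=read_camera("wrist"); cv2.imwrite("pics/w10.png",im);np.save("pics/w10.npy",d);np.save("pics/w10T.npy",T)
v,u=np.mgrid[:384,:512];P=back("wrist",np.c_[u.ravel(),v.ravel()],d.ravel(),np.eye(4))*1000
s=(abs(P[:,0])<40)&(abs(P[:,1])<30)&(P[:,2]>-60)&(P[:,2]<20)
for a in range(-60,20,4):
    q=s&(P[:,2]>=a)&(P[:,2]<a+4)&(abs(P[:,1])<6)
    if q.sum()>5: print(a,q.sum(),P[q].min(0).round(1),P[q].max(0).round(1))
im,d=read_camera("side"); cv2.imwrite("pics/s10.png",cv2.resize(im[100:260,180:380],None,fx=3.5,fy=3.5))
E
```

```text
[[0.7692, 0.6386, 0.0222, 0.5215], [0.6386, -0.7695, 0.0101, -0.16], [0.0235, 0.0064, -0.9997, 0.2513], [0.0, 0.0, 0.0, 1.0]] [ 0.44415441 -0.67303824 -2.77659664] 10.398981399183485 39.69875833263355
-40 180 [-10.5  -6.  -39.7] [ 11.7  -4.6 -36.6]
-36 278 [-20.5  -6.  -35.8] [ 17.4   5.8 -32. ]
-32 2004 [-21.9  -5.9 -32. ] [ 21.5   6.  -28. ]
-28 93 [ 11.1  -6.  -27.9] [ 21.5   5.8 -24.1]
-24 81 [ 11.2  -5.9 -24. ] [ 21.3   5.9 -20.1]
-20 72 [ 11.6  -5.9 -20. ] [ 21.3   5.9 -16. ]
-16 59 [ 18.5  -5.1 -16. ] [ 21.1   5.7 -12. ]
-12 63 [ 17.8  -5.4 -12. ] [20.9  5.9 -8. ]
-8 55 [18.3 -5.1 -8. ] [21.1  6.  -4. ]
-4 48 [18.1 -5.2 -3.8] [20.8  5.6 -0. ]
0 21 [17.8 -5.3  0.1] [20.7  5.1  3.9]
4 89 [13.9 -6.   4.1] [20.8  5.9  8. ]
8 55 [19.3 -5.7  8. ] [21.  6. 12.]
12 40 [19.5 -5.8 12.1] [20.7  5.5 16. ]
16 39 [19.2 -5.9 16. ] [20.6  5.5 20. ]
```

View pics/w10.png

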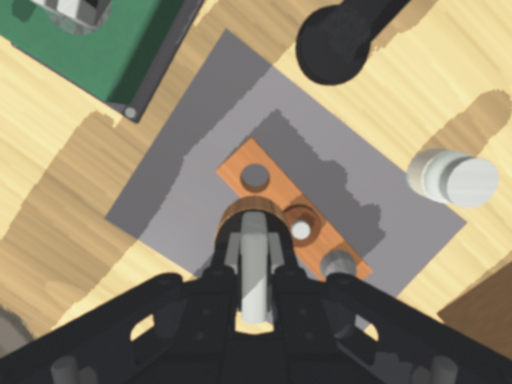

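View pics/s10.png

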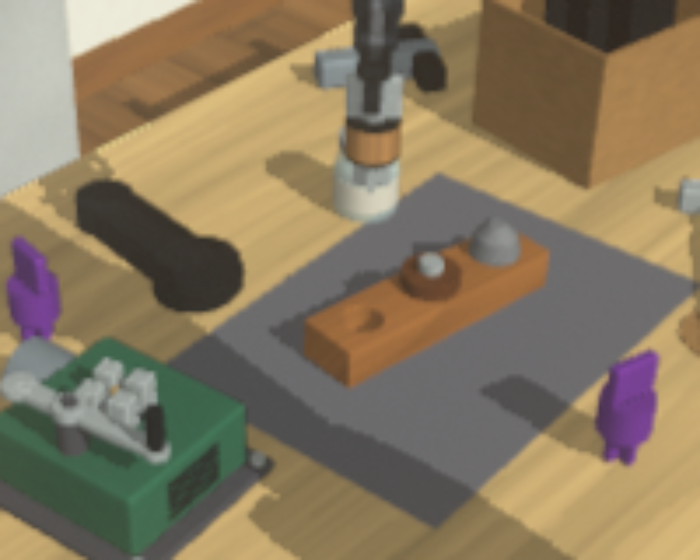

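The drum is out of the rack, centred in the grip (wing -22 to +21.4 mm) and nearly vertical. Carrying it over the collar and turning 21.5° clockwise.

Call:
apply_moves --increments '[6,37,-34,0,0,6,37,-34,0,0,6,37,-34,0,0,6,37,-34,0,0,6,30,-28,0,0,6,0,0,0,10.5,6,0,0,0,10.5,6,0,0,0,0,6,0,0,0,0]'

```text
t: 13.42
eef_pos: [0.5413, 0.0878, 0.2309]
tool_rot: [-0.003, 0.987, 0.16, -0.008]
contact_force: [0.0, -0.7, -2.1]
gripper_width: 0.125
```

```bash
cat >> h.py <<'E'
def rel(z,off=-0.0006,c=(.5552,.0900),yaw0=18.25):
    o=get_obs();T=toolT();yaw=np.degrees(np.arctan2(T[1,0],T[0,0]))
    tgt=np.array([*c,z])-off*T[:3,0]
    print("t",round(o["t"],2),"pos",T[:3,3].round(4),"zax",T[:3,2].round(3),"to go tool mm",(T[:3,:3].T@(tgt-T[:3,3])*1000).round(2),"world",((tgt-T[:3,3])*1000).round(1),"roll to go",round(yaw-yaw0,2),"F",o["contact_force"].round(1),"tq",np.round(o["torque"],2),"w",round(o["gripper_width"]*85.4,1))
E
python3 - <<'E'
from h import *
rel(.25)
T=toolT(); im,d=read_camera("wrist"); cv2.imwrite("pics/w11.png",im);np.save("pics/w11.npy",d);np.save("pics/w11T.npy",T)
E
```

```text
t 13.43 pos [0.5413 0.0878 0.2309] zax [-0.017  0.003 -1.   ] to go tool mm [ 14.14   2.17 -19.34] world [14.4  2.3 19.1] roll to go 0.13 F [ 0.  -0.7 -2.1] tq [ 0.02 -0.05 -0.  ] w 10.7
```

View pics/w11.png

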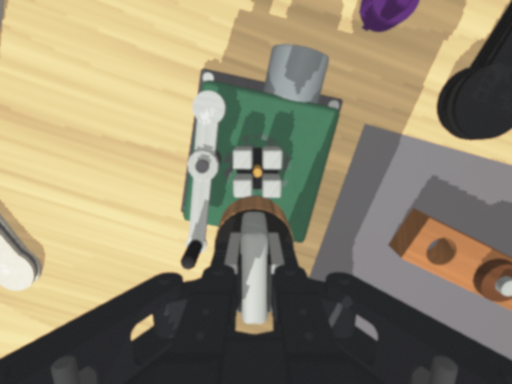

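```bash
python3 fitc.py w11
```

```text
[241.7832658  159.26738054] 10366 [564.3 107.8] [16. 16.] 18.5
[271.87142338 159.3861725 ] 10543 [572.9  81.1] [15.9 16.2] 18.5
[241.74762746 188.24495166] 9343 [537.5  99.1] [16.  16.2] 18.5
[271.40078125 188.63477431] 9600 [546.3  72.2] [16.  16.1] 18.5
all ((555.3089599609375, 90.07015228271484), (44.18537902832031, 44.40856170654297), 18.267189025878906) mean of faces [0.55537121 0.09003823]
depth z med 0.10263966362214852 1504 ((556.1788330078125, 90.50798034667969), (45.3886833190918, 45.8103141784668), 18.164508819580078)
```

Call:
apply_moves --increments '[6,7,1,0,0,6,7,1,0,0,6,0,0,0,0,6,0,0,0,0]'

```text
t: 13.98
eef_pos: [0.5567, 0.0897, 0.2306]
tool_rot: [-0.003, 0.987, 0.16, -0.008]
contact_force: [0.2, 0.6, -2.5]
gripper_width: 0.128
```

```bash
python3 - <<'E'
from h import *
rel(.20)
T=toolT(); im,d=read_camera("side"); cv2.imwrite("pics/s12.png",cv2.resize(im[100:280,120:320],None,fx=3.5,fy=3.5))
E
```

```text
t 13.97 pos [0.5567 0.0897 0.2306] zax [-0.016  0.003 -1.   ] to go tool mm [-0.27 -0.48 30.59] world [ -0.9   0.5 -30.6] roll to go 0.21 F [ 0.2  0.6 -2.5] tq [-0.03 -0.01 -0.03] w 10.9
```

View pics/s12.png

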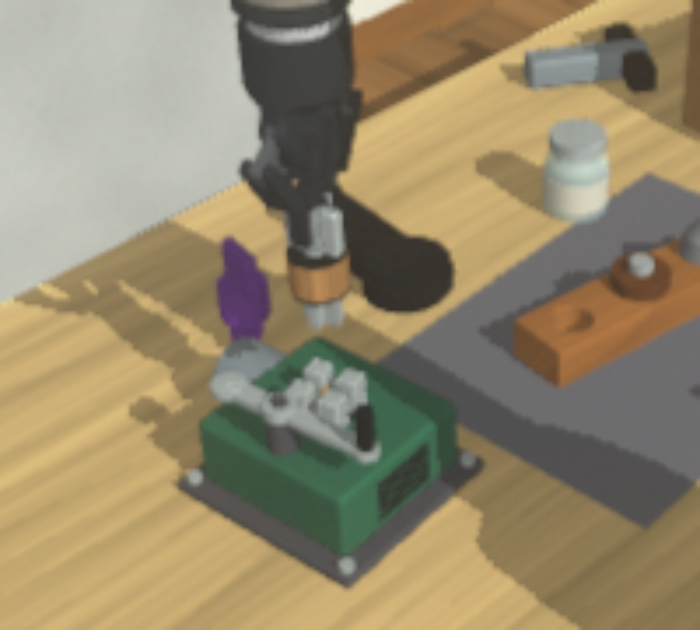

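```bash
python3 - <<'E'
from h import *
for t in ["w10","w11"]:
    d=np.load(f"pics/{t}.npy")
    v,u=np.mgrid[:384,:512];P=back("wrist",np.c_[u.ravel(),v.ravel()],d.ravel(),np.eye(4))*1000
    s=(abs(P[:,1])<5)&(P[:,2]>-35)&(P[:,2]<-26)&(P[:,0]>-20)&(P[:,0]<19.5)
    print(t,"top",s.sum(),np.polyfit(P[s,0],P[s,2],1))
    s=(abs(P[:,1])<5)&(P[:,2]>-25)&(P[:,2]<2)&(P[:,0]>15)&(P[:,0]<24)
    for _ in range(3):
        c=np.polyfit(P[s,2],P[s,0],1); s&=abs(P[:,0]-np.polyval(c,P[:,2]))<1
    print("front",s.sum(),c)
    # drum barrel visible: rim z, and y-centre
    s=(abs(P[:,1])<26)&(P[:,2]>3)&(P[:,2]<9)&(P[:,0]>10)&(P[:,0]<30); print("rim",s.sum(),P[s].max(0),np.median(P[s,2]))
    im=cv2.imread(f"pics/{t}.png")
    cv2.imwrite(f"pics/{t}z.png",cv2.resize(im[170:340,180:330],None,fx=3.5,fy=3.5))
E
```

```text
w10 top 1898 [ 3.04120142e-02 -3.12642470e+01]
front 364 [-0.02665268 20.48504656]
rim 713 [21.06382762 19.0389072   8.94047741] 5.293459834896347
w11 top 1893 [ 2.89685078e-02 -3.12595417e+01]
front 357 [-0.02771369 20.47078541]
rim 717 [21.06506259 19.02048334  8.91046943] 5.200749912963487
```

The drum leans about 0.028 rad in the grip, plus 0.016 rad of tool tilt. Its origin is therefore about 4.5 mm behind the TCP along tool x, which I'll compensate for.

Call:
apply_moves --increments '[6,3.2,-0.5,0,0,6,0,0,20,0,6,0,0,27,0,6,0,0,0,0,6,0,0,0,0]' --squeeze 100

```text
t: 14.65
eef_pos: [0.5603, 0.0923, 0.1844]
tool_rot: [-0.003, 0.987, 0.161, -0.006]
contact_force: [0.5, -0.0, -2.4]
gripper_width: 0.119
```

```bash
python3 - <<'E'
from h import *
rel(.147,off=-.0041)
for n in ["side","scene"]:
    im,d=read_camera(n)
    c=im[150:270,150:290] if n=="side" else im[130:270,210:360]
    cv2.imwrite(f"pics/{n}13.png",cv2.resize(c,None,fx=5,fy=4.3,interpolation=cv2.INTER_CUBIC) if 0 else cv2.resize(c,None,fx=4.2,fy=4.2,interpolation=cv2.INTER_CUBIC))
E
```

```text
t 14.65 pos [0.5603 0.0923 0.1844] zax [-0.013  0.004 -1.   ] to go tool mm [-1.05  0.82 37.46] world [ -1.2  -0.9 -37.5] roll to go 0.26 F [ 0.5 -0.  -2.4] tq [-0.09 -0.04  0.03] w 10.2
```

View pics/side13.png

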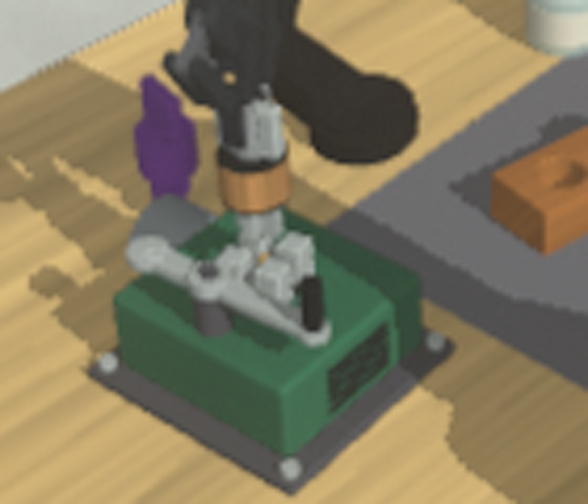

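View pics/scene13.png

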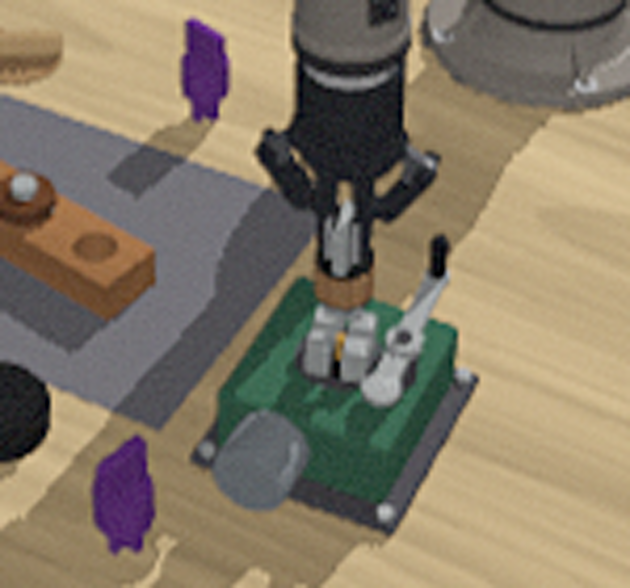

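Both pictures show the drum just above the collar, with the lever clear. I'll check its lateral position by projecting the predicted drum into both fixed views.

```bash
python3 - <<'E'
from h import *
T=toolT(); T0=T
dz=T[:3,2]-.028*T[:3,0]; dz/=np.linalg.norm(dz)
top=T[:3,3]+T[:3,0]*-.0007+T[:3,2]*-.031+0
def pt(h): return top-(-dz)*0+dz*(.031*0+ (0.100-h))  # h above origin
org=pt(0); print("origin est",org, "rel collar",(org-np.array([.5553,.09,.102]))*1000)
for n in ["side","scene"]:
    im,d=read_camera(n)
    u0,v0=proj(n,pt(.045)); 
    hsv=cv2.cvtColor(im,cv2.COLOR_BGR2HSV)
    v,u=np.mgrid[:384,:512]
    m=(abs(u-u0)<18)&(abs(v-v0)<14)&(hsv[...,0]>5)&(hsv[...,0]<22)&(hsv[...,1]>80)
    D=d[m]; P=back(n,np.c_[u[m],v[m]],D); ok=(np.hypot(P[:,0]-org[0],P[:,1]-org[1])<.04)&(P[:,2]>.12)
    P=P[ok]; 
    from scipy.optimize import least_squares
    f=lambda c:np.hypot(P[:,0]-c[0]-c[2]*(P[:,2]-.15),P[:,1]-c[1]-c[3]*(P[:,2]-.15))-.0225
    r=least_squares(f,[org[0],org[1],0,0],loss="soft_l1",f_scale=.001)
    f2=lambda c:np.hypot(P[:,0]-c[0],P[:,1]-c[1])-.0225
    r2=least_squares(f2,org[:2],loss="soft_l1",f_scale=.001)
    print(n,ok.sum(),"z",P[:,2].min(),P[:,2].max(),r.x,r2.x,np.abs(r2.fun).mean(),"pred",pt(.045))
    # collar from same camera
    Q=back(n,np.c_[u.ravel(),v.ravel()],d.ravel()); s=(np.hypot(Q[:,0]-.5553,Q[:,1]-.09)<.036)&(abs(Q[:,2]-.102)<.004); print("collar",s.sum(),cv2.minAreaRect((Q[s,:2]*1000).astype(np.float32)))
    uu=u[m][ok]; print("u range",uu.min(),uu.max(),"pred u",u0)
E
```

```text
origin est [0.55599991 0.09153917 0.11552024] rel collar [ 0.69990651  1.53916873 13.52024312]
side 170 z 0.14635160570476613 0.1803733717145013 [0.55756941 0.09085687 0.01611395 0.00898316] [0.55776197 0.09097056] 0.0011621110829083585 pred [0.55778063 0.09173397 0.16048457]
collar 111 ((552.748779296875, 90.00332641601562), (46.861026763916016, 46.1105842590332), 14.873045921325684)
u range 202 219 pred u 209.9019158080514
scene 119 z 0.14385241962927653 0.2297080337392352 [0.55615937 0.09107576 0.06655896 0.08834364] [0.55692513 0.09230865] 0.001822660071259145 pred [0.55778063 0.09173397 0.16048457]
collar 65 ((557.130859375, 92.05070495605469), (45.620418548583984, 45.99874496459961), 17.76468276977539)
u range 284 302 pred u 291.06480227404376
```

Call:
apply_moves --increments '[6,-1.1,1.1,6,0,6,0,0,6,0,6,0,0,0,0]'

```text
t: 15.22
eef_pos: [0.5595, 0.0909, 0.1722]
tool_rot: [-0.003, 0.987, 0.161, -0.005]
contact_force: [-1.1, 0.6, -2.0]
gripper_width: 0.121
```

```bash
python3 - <<'E'
from h import *
rel(.147,off=-.0041)
E
```

```text
t 15.22 pos [0.5595 0.0909 0.1722] zax [-0.012  0.005 -1.   ] to go tool mm [-0.06 -0.29 25.27] world [ -0.4   0.4 -25.3] roll to go 0.26 F [-1.1  0.6 -2. ] tq [-0.01 -0.06  0.01] w 10.4
```

Call:
apply_moves --increments '[6,0,0,5,0.3,6,0,0,5,0,6,0,0,0,0]'

```text
t: 15.6
eef_pos: [0.5598, 0.0911, 0.162]
tool_rot: [-0.004, 0.987, 0.158, -0.005]
contact_force: [-0.8, 0.2, 1.7]
gripper_width: 0.122
```

```bash
python3 - <<'E'
from h import *
rel(.147,off=-.0041)
E
```

```text
t 15.6 pos [0.5598 0.0911 0.162 ] zax [-0.011  0.005 -1.   ] to go tool mm [-0.46 -0.28 15.04] world [ -0.7   0.2 -15. ] roll to go -0.06 F [-0.8  0.2  1.7] tq [-0.04  0.34  0.04] w 10.4
```

Force has risen by about 4 N, which is the ejector pin, so the splines are in the slots. Pushing on.

Call:
apply_moves --increments '[6,-0.4,0,5,0,6,0,0,5,0,6,0,0,3,0,6,0,0,0,0]' --squeeze 110

```text
t: 16.1
eef_pos: [0.5599, 0.091, 0.1497]
tool_rot: [-0.004, 0.987, 0.158, -0.005]
contact_force: [-2.0, -0.4, 6.8]
gripper_width: 0.118
```

```bash
python3 - <<'E'
from h import *
rel(.147,off=-.0041)
E
```

```text
t 16.1 pos [0.5599 0.091  0.1497] zax [-0.01   0.006 -1.   ] to go tool mm [-0.62 -0.5   2.74] world [-0.8  0.3 -2.7] roll to go -0.08 F [-2.  -0.4  6.8] tq [-0.1   0.77  0.02] w 10.1
```

Call:
apply_moves --increments '[6,0,0,3,0,6,0,0,2,0,6,0,0,0,0]'

```text
t: 16.48
eef_pos: [0.5601, 0.0909, 0.1482]
tool_rot: [-0.005, 0.987, 0.158, -0.004]
contact_force: [-3.6, -1.4, 6.6]
gripper_width: 0.118
```

```bash
python3 - <<'E'
from h import *
rel(.147,off=-.0041)
E
```

```text
t 16.48 pos [0.5601 0.0909 0.1482] zax [-0.01   0.008 -1.   ] to go tool mm [-0.78 -0.64  1.29] world [-1.   0.4 -1.3] roll to go -0.11 F [-3.6 -1.4  6.6] tq [-0.19  1.02 -0.01] w 10.1
```

Call:
apply_moves --increments '[6,-0.8,0,4,0,6,0,0,5,0]' --squeeze 120

```text
t: 16.73
eef_pos: [0.5609, 0.091, 0.1471]
tool_rot: [-0.007, 0.988, 0.157, -0.003]
contact_force: [-20.9, -3.0, 60.9]
gripper_width: 0.117
```

```bash
python3 - <<'E'
from h import *
rel(.147,off=-.0041)
im,d=read_camera("wrist"); cv2.imwrite("pics/w14.png",im);np.save("pics/w14.npy",d);np.save("pics/w14T.npy",toolT())
for n in ["side","scene"]:
    im,d=read_camera(n);np.save(f"pics/{n}14.npy",d);cv2.imwrite(f"pics/{n}14f.png",im)
    c=im[150:270,150:290] if n=="side" else im[130:270,210:360]
    cv2.imwrite(f"pics/{n}14.png",cv2.resize(c,None,fx=4.2,fy=4.2,interpolation=cv2.INTER_CUBIC))
P=back("wrist",np.c_[np.tile(np.arange(512),384),np.repeat(np.arange(384),512)],np.load("pics/w14.npy").ravel(),np.eye(4))*1000
s=(abs(P[:,1])<5)&(P[:,2]>-36)&(P[:,2]<-24)&(P[:,0]>-20)&(P[:,0]<19)
print("top",np.polyfit(P[s,0],P[s,2],1))
s=(abs(P[:,1])<5)&(P[:,2]>-25)&(P[:,2]<2)&(P[:,0]>15)&(P[:,0]<24);print("front",np.polyfit(P[s,2],P[s,0],1))
W=back("wrist",np.c_[np.tile(np.arange(512),384),np.repeat(np.arange(384),512)],np.load("pics/w14.npy").ravel(),toolT())
s=(abs(P[:,1])<5)&(P[:,2]>-36)&(P[:,2]<-24)&(P[:,0]>-20)&(P[:,0]<19);print("wing top world z",np.median(W[s,2]),"expect home .178", W[s].mean(0))
E
```

```text
t 16.73 pos [0.5609 0.091  0.1471] zax [-0.008  0.013 -1.   ] to go tool mm [-1.66 -0.87  0.16] world [-1.8  0.3 -0.1] roll to go -0.16 F [-20.9  -3.   60.9] tq [-0.83  5.61  0.11] w 10.0
top [  0.04239223 -31.43139518]
front [-0.04197554 20.11487719]
wing top world z 0.1785872177505387 expect home .178 [0.56136695 0.09052616 0.17859914]
```

View pics/side14.png

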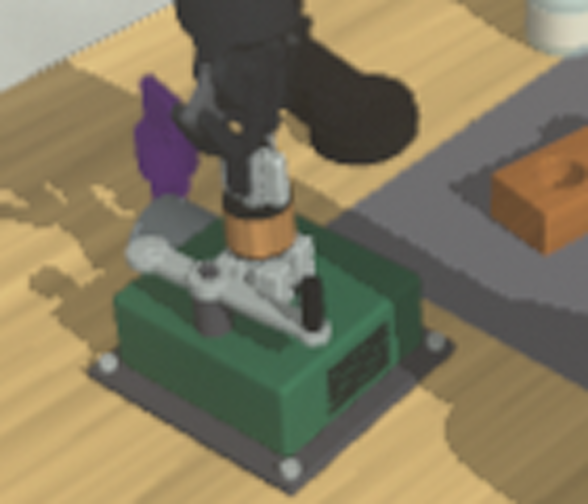

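View pics/scene14.png

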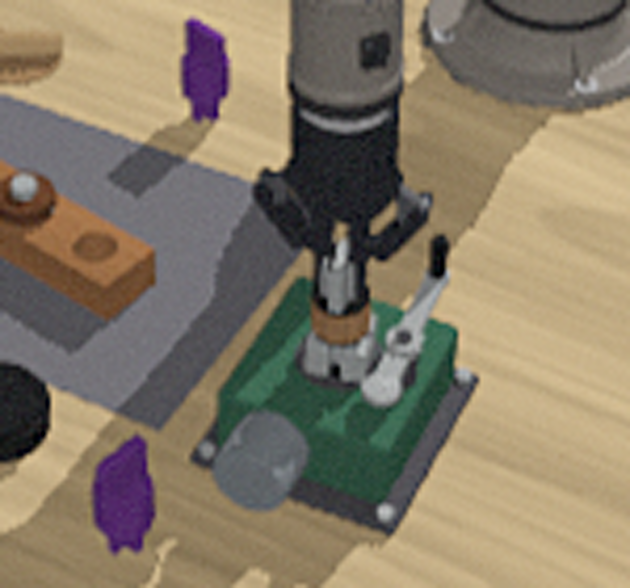

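The drum is seated: wing top at 0.1786 m (home is 0.178) and the push is 61 N. I'll ease the push and take out some of the lean (about 0.05 rad) by drawing the wing back along tool x.

Call:
apply_moves --increments '[6,-3,0,2.5,0,6,-2,0,2.5,0]'

```text
t: 17.12
eef_pos: [0.5593, 0.0903, 0.1477]
tool_rot: [-0.008, 0.988, 0.157, 0.001]
contact_force: [-2.9, 0.7, 15.8]
gripper_width: 0.122
```

```bash
cat > chk.py <<'E'
from h import *
import sys
rel(.147,off=-.0041)
T=toolT();im,d=read_camera("wrist");cv2.imwrite(f"pics/{sys.argv[1]}.png",im)
uv=np.c_[np.tile(np.arange(512),384),np.repeat(np.arange(384),512)]
P=back("wrist",uv,d.ravel(),np.eye(4))*1000;W=back("wrist",uv,d.ravel(),T)
s=(abs(P[:,1])<5)&(P[:,2]>-36)&(P[:,2]<-24)&(P[:,0]>-20)&(P[:,0]<19)
x=W[s]@T[:3,0]; print("top slope tool",np.polyfit(P[s,0],P[s,2],1)[0],"slope world",np.polyfit(W[s]@(T[:3,0]*[1,1,0]),W[s,2],1)[0],"top world",W[s].mean(0).round(4))
rel(.147,off=-.0041)
E
python3 chk.py w15
```

```text
t 17.12 pos [0.5593 0.0903 0.1477] zax [ 0.     0.017 -1.   ] to go tool mm [ 0.08 -0.94  0.65] world [-0.2  0.9 -0.6] roll to go -0.18 F [-2.9  0.7 15.8] tq [-0.05  0.76  0.08] w 10.4
top slope tool 0.028496960658831845 slope world -0.02303049454256505 top world [0.5597 0.0899 0.1789]
t 17.18 pos [0.5593 0.0903 0.1476] zax [ 0.     0.017 -1.   ] to go tool mm [ 0.07 -0.96  0.62] world [-0.2  0.9 -0.6] roll to go -0.18 F [-3.3  0.3 17.1] tq [0.   0.84 0.03] w 10.2
```

Call:
apply_moves --increments '[6,-1.5,0,3,0,6,-1,0,3,0,6,0,0,3,0]'

```text
t: 17.55
eef_pos: [0.5597, 0.0903, 0.1474]
tool_rot: [-0.011, 0.988, 0.157, 0.005]
contact_force: [-12.9, -2.3, 33.5]
gripper_width: 0.118
```

```bash
python3 chk.py w16
```

```text
t 17.55 pos [0.5597 0.0903 0.1474] zax [ 0.006  0.023 -1.   ] to go tool mm [-0.3  -1.11  0.32] world [-0.6  1.  -0.3] roll to go -0.22 F [-12.9  -2.3  33.5] tq [-0.58  3.36  0.04] w 10.1
top slope tool 0.03462183514579381 slope world -0.022218061418611136 top world [0.5599 0.0896 0.1786]
t 17.6 pos [0.5597 0.0902 0.1474] zax [ 0.006  0.023 -1.   ] to go tool mm [-0.26 -1.15  0.36] world [-0.6  1.  -0.3] roll to go -0.23 F [-12.4  -1.5  31.2] tq [-0.51  3.06  0.01] w 10.2
```

View pics/w16.png

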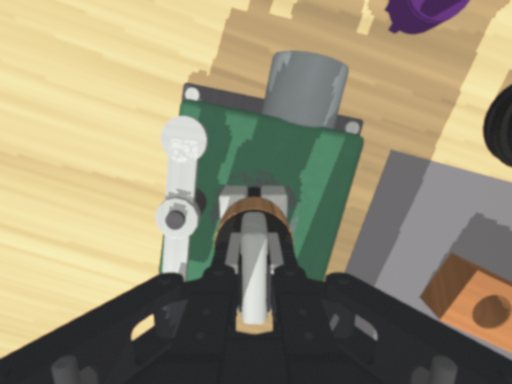

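The last checks agree: wing top 0.1786 m (home 0.178), lean about 0.03 rad, push 31 N against the 10 N spring and steady, and the lever still swung clear. Handing in.

```bash
python3 - <<'E'
from h import *
rel(.147,off=-.0041); print(hand_in())
rel(.147,off=-.0041)
E
```

```text
t 17.6 pos [0.5597 0.0902 0.1474] zax [ 0.006  0.023 -1.   ] to go tool mm [-0.26 -1.15  0.36] world [-0.6  1.  -0.3] roll to go -0.23 F [-12.4  -1.5  31.2] tq [-0.51  3.06  0.01] w 10.2
the job is handed in; nothing more can be done
None
the job is handed in; nothing more can be done
```

The drum is meshed in the collar and held fully home in the gripper, and I handed the job in at 17.6 s. `hand_in()` gave no verdict.

I swung the cam lever to about 1.61 rad before touching the drum. Then I took the drum out of the rack by its wing, turned it about 21° onto the collar's slots and pushed it down against the spring.

**Last checks before hand-in:**
- **Seating:** the wing top was at 0.1786 m, where home is 0.178 m.
- **Push and grip:** the downward push was steady at about 31 N against the 10 N spring. The grip was set to 120 N.
- **Lean:** about 0.03 rad, under the 0.1 rad limit.
- **Lever:** still clear in the last wrist picture.
- **Other things:** I saw no sign that the bystanders were touched.

**What disagreed:** projecting the lean downwards put the drum's origin about 3 mm off the collar's axis. The slot clearance should allow only 2–3 mm, so this is inside the 4 mm limit but not confirmed by a separate measurement. I judged the ejector travel from the height and force, because there was no direct reading.

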